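Jack up a bicycle drive unit's cradle and hold it

TASK

Set the red bench jack on the bench so that its saddle is centred under the red-marked lift pad of the hinged drive-unit cradle, let go of it, then pump its blue handle (fully down, back up, and down again, with more strokes if needed) until the jack has raised the pad at least a centimetre. Finish while holding the handle pressed down: keep pushing, since the cradle sinks when the handle is released. Lift only with the jack, never push the cradle itself, and leave the other things on the bench where they are.

Things in the scene. Friction and masses are not known exactly. Their poses are not given: they have to be found in the camera images.
- jack: Loose red lever-pumped bench jack, 0.9 kg. Origin on the bench under its grip fin; +x to the saddle (110 mm), -x to the handle. Base plate 90 mm wide, 12 thick, x -200 to +140 mm. The upright fin at the origin is 50 mm along x, 24 along y, its top 74 mm up: grip it from above, fingers either side in y, to carry the jack level. Handle pivot: x = -50 mm, 55 mm up.
- saddle (a point): Centre of the top face of the jack's round black rubber saddle (44 mm across). The face is 60 mm above the bench at the start; it rises as the handle is pumped (55 mm at most). Moves with the jack, 110 mm ahead of its origin along its +x.
- jack_handle (a joint): Pump handle, rad: 0 = up (a spring returns it), 0.5 = fully down. A full stroke raises the unloaded saddle 16 to 22 mm, and it stays up as the handle returns for the next stroke. Under the cradle's weight it sinks as the handle rises, only until the cradle is on its rest. Two or three full strokes are needed: 3 to 5 N on the pad unloaded, up to 14 N loaded.
- handle_pad (a point): Centre of the top face of the handle's blue end pad (56 mm along the handle, 44 wide, 16 thick), 190 mm from the pivot along the handle: 163 mm above the bench with the handle up (32 deg above level), 74 mm fully down (3 deg). It moves on an arc about the pivot in the jack's x-z plane. Push it down from above.
- stand: Fixed green stand that carries the hinged cradle. Origin at bench level; its -x points to the cradle's free end with the lift pad (200 mm from the origin), its +x to the hinge (50 mm). The jack fits in under the free end with its own +x along the stand's +x; the bench is clear there as far as 110 mm from the stand's origin.
- cradle: Steel cradle, hinged on the stand, with a dark bicycle drive unit on it (top 210 mm above the bench), about 3.4 kg. It lies on a rubber rest and tilts up about the hinge as the pad rises. Origin on the hinge axis, +x as the stand's. Its free end is a yellow tongue 56 mm wide, 10 thick, ending 25 mm beyond the pad's centre.
- lift_pad (a point): Centre of the underside of the red lift pad (disc 40 mm across) under the yellow tongue; a red disc on the tongue's top marks it from above. It is 83 to 91 mm above the bench at the start, 250 mm from the hinge.
- nut_bowl: Steel bowl, 90 mm across, 35 mm high; leave alone (it does not move).
- socket_big: Bystander: steel socket, 32 mm across, 40 mm high; origin under its centre.
- socket_small: Bystander: steel socket, 24 mm across, 30 mm high; origin under its centre.
- wrench: Bystander: steel wrench, 190 mm long, lying flat.
- screwdriver: Bystander: red-handled screwdriver, lying flat.
- grease: Bystander: white jar with green cap, 60 mm across, 85 mm high.
- bit_box: Bystander: blue box 70 x 45 x 30 mm.
- brake_pads: Bystander: cardboard box 80 x 55 x 25 mm.

How it is judged (in metres and radians):
On the way, in this order (a step that is already met when the one before it is completed fails the run):
1. the jack stands flat and at rest on the bench, let go, with its saddle centred under the lift pad (within 15 mm) (horizontal distance between saddle and lift_pad below 0.015 m and angle between jack's own z axis and vertical below 0.03 rad and height (world z) of jack below 0.004 m and linear speed of jack below 0.02 m/s and contact force between the fingers and jack below 0.1 N), for 0.2 s.
2. the handle is pumped down (0.42 rad or more) (value of joint jack_handle above 0.42 rad), for 0.05 s.
3. the handle comes back up (0.1 rad or less) (value of joint jack_handle below 0.1 rad), for 0.05 s.
4. the handle is pressed down again with the pad raised 10 mm or more (value of joint jack_handle above 0.4 rad and distance of lift_pad from where it was at the start of the episode above 0.01 m), for 0.2 s.
At the end, for the whole second after the job is handed in: The robot holds the handle down (0.4 rad or more, over 1.5 N); the lift pad is 10 mm or more above its start, carried by the saddle (over 6 N), not by the robot; saddle within 18 mm of the pad's centre; jack flat on the bench (tilt under 0.05 rad), cradle still (all of step 4 and contact force between any of the fingers, the arm and jack above 1.5 N and contact force between jack and cradle above 6 N and contact force between each of the arm, the fingers and cradle below 0.5 N and horizontal distance between saddle and lift_pad below 0.018 m and angle between jack's own z axis and vertical below 0.05 rad and height (world z) of jack below 0.006 m and linear speed of cradle below 0.02 m/s); the arm keeps its last pose, push and grip.
It fails at once if the robot pushes the cradle itself (over 5 N) (contact force between any of the arm, the fingers and cradle above 5 N).
It fails at once if a bystander is displaced by more than 30 mm (distance of any of socket_big, socket_small, wrench, screwdriver, grease, bit_box, brake_pads from where it was at the start of the episode above 0.03 m).
It also fails if it takes over 67 s, if anything falls off the work surface, if the arm or the gripper's body presses on something with over 40 N, if the wrist force passes 120 N, or if a joint passes its speed limit or range.

ROBOT

A 6-joint arm with a two-finger parallel gripper is mounted at the origin on the work surface. World frame = base frame: x ahead of the robot, y to its left, z up, the work surface at z = 0. Lengths are in m, angles in degrees, forces in N, time in s.
With the tool pointing down it reaches from about 0.35 to 0.875 m from the base axis. Payload 4.2 kg.
Tool frame: the origin (TCP) lies on the front face of the gripper's body, between the roots of the fingers; the fingertips stand finger_overhang ahead of it and the grasp point (between the pads) lies 51 mm ahead of it (finger_overhang is the distance from the TCP to the fingertips, in m); z points along the fingers, y is the line along which they close (so a half turn about z gives the same grasp; the last joint's range is limited). The gripper opens to 87 mm and grips with 3 to 60 N. Pads are 19 mm wide; open, the fingers measure 117 mm over their backs; the gripper's body (75 mm by 190 mm) begins 51 mm behind the grasp point.
Start: joints at [87.353, 22.042, 0.453, 0, -68.411, -14.817], TCP at [0.188, 0.596, 0.292] pointing down, gripper open.
Joint ranges: [-179.83, 179.83], [-69.29, 118.12], [-61.27, 80.66], [-181.25, 117.63], [-171.15, -9.14], [-177.46, 177.46]. Speed limits (degrees/s): [159.86, 159.86, 180, 180, 180, 180].

INTERFACE

Orientations are given as a 3x3 rotation matrix whose columns are the frame's x, y, z axes.
In Python, from station import sense, capture, camera_model, finish_job, finger_overhang gives the robot as it stands. The module is installed in compiled form; this text tells all that it offers.
- The arm moves only by the tool jog_arm, never from a script. Its argument "rows" is a list that holds one entry, the list of rows, each a list of 4 numbers: the shift along the tool's x, y, z in m, then the turn about the tool's z in rad. A call has 1 to 20 rows; each row shifts and turns the commanded pose from where the row before left it, along the tool's axes as they then stand; what a row does not reach is not made up. A row lasts 1/8 s, in which the tool goes at most 62.5 mm and 10.7 degrees, less where a joint would pass 70% of its speed; a pose out of reach is approached as far as the arm can. A call is refused whole if a number of a shift passes 0.0625 or a number of a turn 0.188, either way. A call with a gripper value outside its range is refused whole. "claw" is the opening, from 0 (shut) to 1 (fully open), set as the call begins (left out, the last holds). The fingers move at their own pace and stop on an object; the grip force is fixed at half the most. Time passes only in rows, so rows that do not move let the fingers close. It gives the time, the measured TCP pose, the force, the opening and the grip force at its end, in the units of the state.
- sense(): the state, without advancing time (a new reading comes with each control period).
- capture(name): name is "scene" or "side" or "wrist"; returns the picture (480x640x3 uint8, red, green, blue); there is no depth.
- camera_model(name): a dict with "fovy" (degrees; the focal length in pixels is half the picture's height over the tangent of half this angle, whatever the lens; pixels are square), "cx", "cy" (the principal point, pixels), "eye" and "rotation" of the camera in the world. Camera axes: x right, y down, z forward; pixel columns grow to the right and rows downward; lengths in m; the calibration is good to about 2 mm. The wrist camera is an equidistant fisheye: a pixel r from the principal point sees the ray r / f radians off the axis. A picture is of the moment at which its call begins: read the wrist's pose just before it. camera_model takes no time and is no camera call; for the wrist camera it gives the pose at the moment of the call.
- finish_job(): hands the job in; it is judged then, once.
The state is a dict: "time_s": time; "joints": joint angles; "joint_velocities": joint speeds; "effort": joint torques, N m; "tcp_pos": TCP position; "ee_rot": TCP orientation; "wrist_force": force on the tool from outside, world axes, zero at the start; "moment": the same for the moment, N m; "gripper_width": opening from 0.0 (shut) to 1.0 (fully open); "gripper_force": force on a finger pad.
Only numpy, scipy, OpenCV 4.12 (cv2) and the standard library are available. Lean on these libraries where they do the work, as an engineer would, in place of code of your own. Each camera call takes 0.05 s, during which the arm holds its last target. There are 200 camera calls.

## Working session

There is one attempt and no reset: what is moved stays moved. The work goes in short steps, Python scripts to look and compute and a tool call to move; the robot and the scene stay as the last step left them, time stands still between calls to the robot, and variables do not carry over. Pictures are saved under pics/ and viewed, at most 10 in all, crops included, and the job is handed in when it is done.

Besides the shell and the picture viewer there is one more tool, called after "Emit:" by a JSON object that holds its "name" and its "arguments", one argument or row to a line. jog_arm: Moves the arm, as the interface text tells. Its arguments: {"type":"object","properties":{"rows":{"type":"array"},"claw":{"type":"number"}},"required":["rows"]}

```bash
mkdir -p pics; cat > h.py <<'E'
import numpy as np, cv2
from station import *
def ray(m,u,v,fish=False):
    f=240/np.tan(np.radians(m["fovy"]/2)); d=np.array([u-m["cx"],v-m["cy"]],float)
    if fish:
        r=np.hypot(*d); t=r/f; c=np.array([*(d/max(r,1e-9)*np.sin(t)),np.cos(t)])
    else: c=np.array([*(d/f),1.])
    return np.array(m["eye"]),np.array(m["rotation"])@c
def onz(m,u,v,z,fish=False):
    e,d=ray(m,u,v,fish); return e+d*(z-e[2])/d[2]
def save(n,im): cv2.imwrite("pics/%s.png"%n,im[:,:,::-1])
E
python3 - <<'E'
from h import *
for n in ("scene","side","wrist"):
    m=camera_model(n); im=capture(n); save(n+"0",im); np.save(n+"0.npy",im)
    print(n,m["fovy"],m["cx"],m["cy"],np.round(m["eye"],3),np.round(m["rotation"],3).tolist())
s=sense(); print(s["time_s"],s["tcp_pos"],np.round(s["ee_rot"],3).tolist(),s["wrist_force"],finger_overhang)
E
```

```text
scene 53.74468910822946 326.55229040810275 241.1030433772348 [ 1.324 -0.44   0.862] [[0.471, 0.577, -0.668], [0.882, -0.321, 0.344], [-0.016, -0.751, -0.66]]
side 52.122340175149176 323.8104239859453 239.5457957031195 [0.523 0.842 0.875] [[-0.999, -0.023, 0.034], [-0.041, 0.64, -0.768], [-0.004, -0.768, -0.64]]
wrist 65.70646984690485 318.7413272810344 240.90910627279214 [0.254 0.576 0.384] [[-0.301, -0.922, -0.245], [-0.954, 0.292, 0.074], [0.003, 0.256, -0.967]]
0.15 [0.18743    0.59588547 0.2914017 ] [[0.954, -0.3, -0.0], [-0.3, -0.954, -0.002], [0.0, 0.002, -1.0]] [ 0.31098819 -0.25193678 -0.65534386] 0.0697
```

View pics/scene0.png

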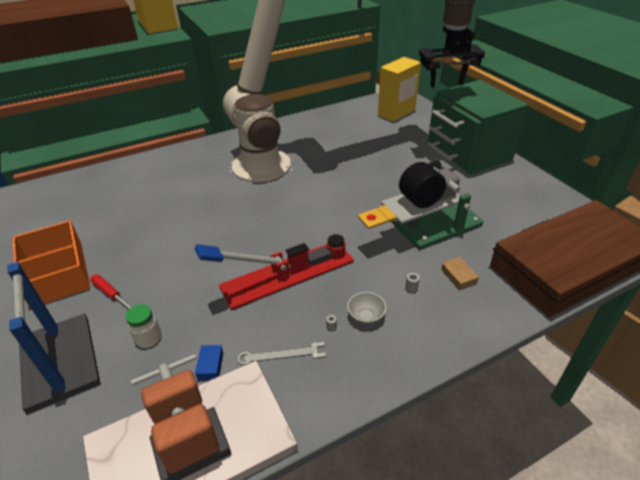

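View pics/side0.png

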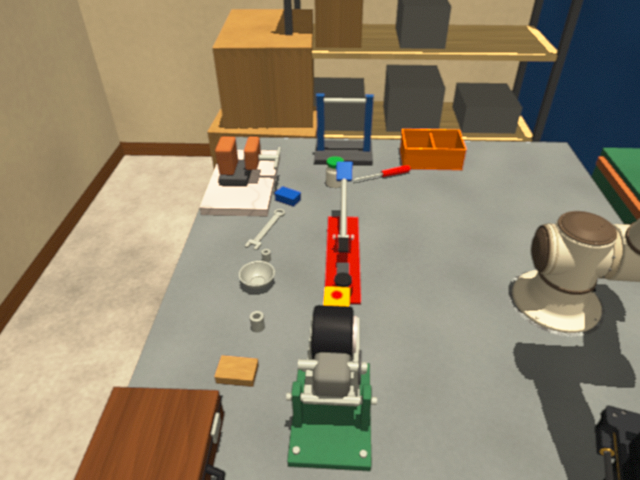

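View pics/wrist0.png

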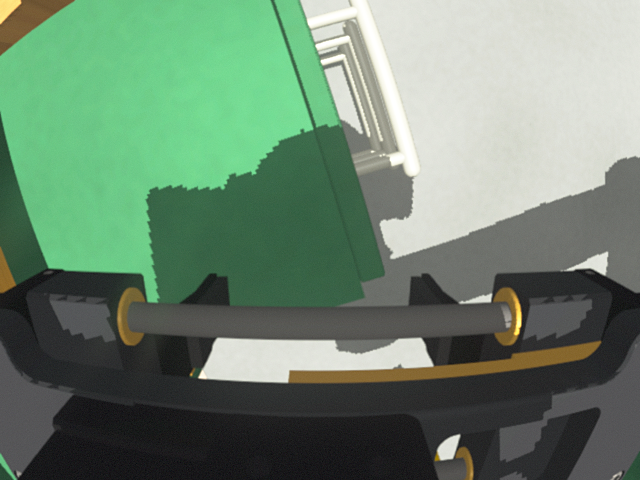

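The scene view shows the jack (saddle ≈(336,242), fin ≈(297,257), handle pad ≈(208,252)) and the red lift mark ≈(371,217). In the side view the mark is at ≈(337,296) and the saddle at ≈(343,280). The wrist camera sees neither yet.

```bash
cat > m.py <<'E'
from h import *
def tri(a,b):
    A=[];B=[]
    for e,d in (a,b):
        d=d/np.linalg.norm(d);P=np.eye(3)-np.outer(d,d);A.append(P);B.append(P@e)
    return np.linalg.lstsq(np.vstack(A),np.hstack(B),rcond=None)[0]
S={n:np.load(n+"0.npy") for n in("scene","side")}
M={n:camera_model(n) for n in S}
def blobs(n,kind,box):
    hsv=cv2.cvtColor(S[n],cv2.COLOR_RGB2HSV); h,s,v=cv2.split(hsv)
    k={"red":((h<6)|(h>174))&(s>180)&(v>90),"yel":(h>18)&(h<32)&(s>150)&(v>120),"blue":(h>105)&(h<125)&(s>150)&(v>60),"black":(v<45),"green":(h>55)&(h<85)&(s>90)}[kind]
    m=np.zeros(k.shape,np.uint8);x0,y0,x1,y1=box;m[y0:y1,x0:x1]=k[y0:y1,x0:x1]
    c,_=cv2.findContours(m,cv2.RETR_EXTERNAL,cv2.CHAIN_APPROX_NONE)
    c=[q for q in c if cv2.contourArea(q)>15]
    return sorted(c,key=cv2.contourArea,reverse=True)
def cen(q): 
    m=cv2.moments(q); return m["m10"]/m["m00"],m["m01"]/m["m00"]
E
python3 - <<'E'
from m import *
a=blobs("scene","red",(358,206,390,232));b=blobs("side","red",(326,287,352,302))
print([ (cv2.contourArea(q),cen(q)) for q in a],[ (cv2.contourArea(q),cen(q)) for q in b])
p=tri(ray(M["scene"],*cen(a[0])),ray(M["side"],*cen(b[0])));print("mark",p)
for z in(.10,.11): print(z,onz(M["scene"],*cen(a[0]),z),onz(M["side"],*cen(b[0]),z))
a=blobs("scene","blue",(190,240,228,262));b=blobs("side","blue",(332,158,356,186))
print("hpad",tri(ray(M["scene"],*cen(a[0])),ray(M["side"],*cen(b[0]))))
# jack base
a=blobs("scene","red",(215,225,358,310))[0]; h=cv2.convexHull(a)
ap=cv2.approxPolyDP(h,3,True)[:,0]
print("base scene");[print(q,np.round(onz(M["scene"],*q,.012),3)) for q in ap]
a=blobs("side","red",(318,210,366,304)); h=cv2.convexHull(np.vstack(a[:1])); ap=cv2.approxPolyDP(h,2,True)[:,0]
print("base side");[print(q,np.round(onz(M["side"],*q,.012),3)) for q in ap]
for n,box in(("scene",(358,200,400,235)),("side",(318,280,356,312))):
    q=cv2.approxPolyDP(cv2.convexHull(blobs(n,"yel",box)[0]),2,True)[:,0]
    print("tongue",n);[print(t,np.round(onz(M[n],*t,p[2]),3)) for t in q]
for n,box in(("scene",(390,190,490,250)),("side",(280,380,380,470))):
    q=cv2.approxPolyDP(cv2.convexHull(blobs(n,"green",box)[0]),3,True)[:,0]
    print("stand",n);[print(t,np.round(onz(M[n],*t,0.01),3)) for t in q]
c1=cv2.resize(S["scene"][200:310,190:390],(800,440),interpolation=cv2.INTER_CUBIC)
c2=cv2.resize(S["side"][150:310,300:380],(300,600),interpolation=cv2.INTER_CUBIC)
o=np.zeros((600,800,3),np.uint8);o[:330,:600]=cv2.resize(c1,(600,330));o[:,500:]=0;o[:330,:500]=cv2.resize(c1,(500,330))[:, :];o[:,500:]=c2;save("crop",o)
E
```

```text
[(17.0, (370.88235294117646, 216.73529411764707))] [(32.0, (336.421875, 294.5625))]
mark [0.5287531  0.10042101 0.10314764]
0.1 [0.52396057 0.1024725  0.1       ] [0.52968989 0.09850633 0.1       ]
0.11 [0.53444996 0.09535468 0.11      ] [0.52960888 0.10810053 0.11      ]
hpad [ 0.518407   -0.31817241  0.15774782]
base scene
[352 260] [0.561 0.026 0.012]
[235 307] [ 0.566 -0.296  0.012]
[229 305] [ 0.553 -0.306  0.012]
[236 295] [ 0.531 -0.281  0.012]
[344 251] [0.521 0.025 0.012]
base side
[329 217] [ 0.559 -0.296  0.012]
[357 218] [ 0.477 -0.294  0.012]
[359 303] [0.476 0.04  0.012]
[351 303] [0.495 0.04  0.012]
[325 285] [ 0.559 -0.017  0.012]
tongue scene
[395 216] [0.555 0.156 0.103]
[370 227] [0.561 0.076 0.103]
[359 217] [0.513 0.073 0.103]
[360 214] [0.504 0.082 0.103]
[382 206] [0.503 0.15  0.103]
tongue side
[349 289] [0.502 0.084 0.103]
[348 306] [0.505 0.134 0.103]
[323 304] [0.558 0.13  0.103]
[325 287] [0.555 0.08  0.103]
[340 286] [0.522 0.075 0.103]
stand scene
[481 221] [0.599 0.429 0.01 ]
[475 227] [0.611 0.396 0.01 ]
[420 248] [0.607 0.209 0.01 ]
[394 223] [0.486 0.208 0.01 ]
[465 195] [0.479 0.472 0.01 ]
stand side
[368 380] [0.461 0.251 0.01 ]
[369 469] [0.464 0.433 0.01 ]
[289 465] [0.606 0.432 0.01 ]
[294 382] [0.612 0.261 0.01 ]
```

View pics/crop.png

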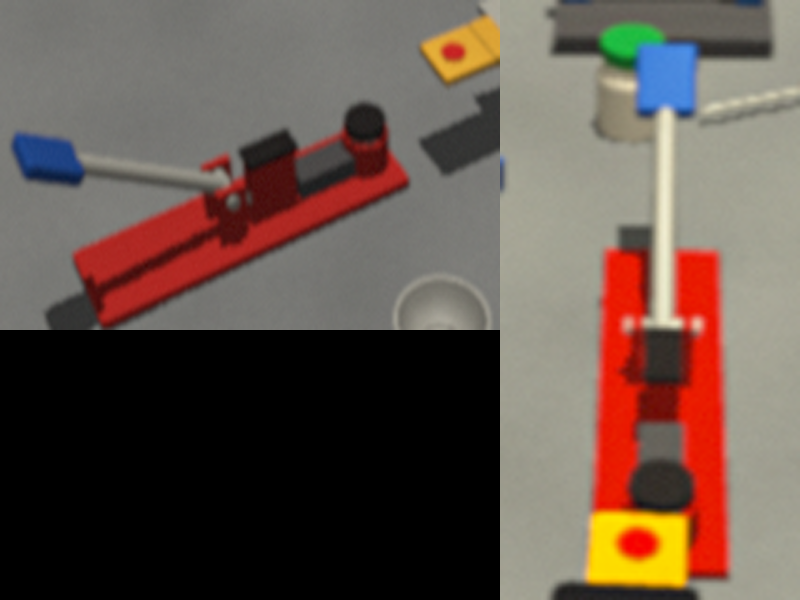

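```bash
python3 - <<'E'
from m import *
print("saddle",tri(ray(M["scene"],336.4,240),ray(M["side"],342.9,278.8)),onz(M["scene"],336.4,240,.06),onz(M["side"],342.9,278.8,.06))
for n,box,hz in(("scene",(325,230,350,252),.06),("scene",(284,242,312,262),.074),("side",(330,230,356,300),.06)):
    for q in blobs(n,"black",box)[:2]:
        x,y,w,h=cv2.boundingRect(q);c=cen(q);print(n,(x,y,w,h),np.round(c,1),np.round(onz(M[n],*c,hz),3))
print("fin scene top",onz(M["scene"],297.2,248.5,.074)); print("grease",onz(M["side"],335,162,.085),onz(M["scene"],139,313,.085))
E
```

```text
saddle [0.51605588 0.00457766 0.05610008] [0.52043208 0.00250295 0.06      ] [0.51580509 0.0081972  0.06      ]
scene (329, 235, 14, 12) [335.6 240.8] [ 0.522 -0.001  0.06 ]
scene (287, 244, 21, 13) [296.7 250. ] [ 0.52  -0.109  0.074]
fin scene top [ 0.51513999 -0.10568437  0.074     ]
grease [ 0.54644219 -0.48197405  0.085     ] [ 0.54745974 -0.49462436  0.085     ]
```

Emit:
{"name": "jog_arm", "arguments": {
  "rows": [
    [[0, 0, -0.05, 0.18], [0, 0, -0.05, 0.18], [0, 0, 0, 0.18], [0, 0, 0, 0.18], [0, 0, 0, 0.18], [0, 0, 0, 0.18], [0, 0, 0, 0.18], [0.045, -0.02, 0, 0], [0.045, -0.02, 0, 0], [0.045, -0.02, 0, 0], [0.045, -0.02, 0, 0], [0.045, -0.02, 0, 0], [0.045, -0.02, 0, 0], [0.045, -0.02, 0, 0], [0.045, -0.02, 0, 0], [0.045, -0.02, 0, 0], [0.045, -0.02, 0, 0], [0.045, -0.02, 0, 0]]
  ],
  "claw": 1
}}

```text
time_s: 2.4
tcp_pos: [0.4107, 0.1009, 0.3923]
ee_rot: [[0.006, -1.0, 0.0], [-1.0, -0.006, 0.0], [-0.0, -0.0, -1.0]]
wrist_force: [0.3, -0.6, -0.3]
gripper_width: 0.997
gripper_force: 0.0
```

Emit:
{"name": "jog_arm", "arguments": {
  "rows": [
    [[0.04, -0.022, 0.01, 0], [0.04, -0.022, 0.02, 0], [0.04, -0.022, 0.03, 0], [0.04, -0.022, 0.03, 0], [0.04, -0.02, 0.03, 0], [0, 0, 0.02, 0], [0, 0, 0, 0]]
  ]
}}

```text
time_s: 3.28
tcp_pos: [0.5187, -0.0974, 0.2502]
ee_rot: [[0.005, -1.0, -0.005], [-1.0, -0.005, -0.0], [0.0, 0.005, -1.0]]
wrist_force: [0.3, 0.3, -0.1]
gripper_width: 0.997
gripper_force: 0.0
```

```bash
python3 - <<'E'
from h import *
m=camera_model("wrist"); s=sense(); im=capture("wrist"); save("w1",im); np.save("w1.npy",im)
import pickle; pickle.dump((m,s),open("w1.pkl","wb")); print(s["tcp_pos"],m["eye"],s["time_s"])
E
```

```text
[ 0.51873122 -0.09738374  0.25023072] [ 0.51896841 -0.16654665  0.34313854] 3.275
```

View pics/w1.png

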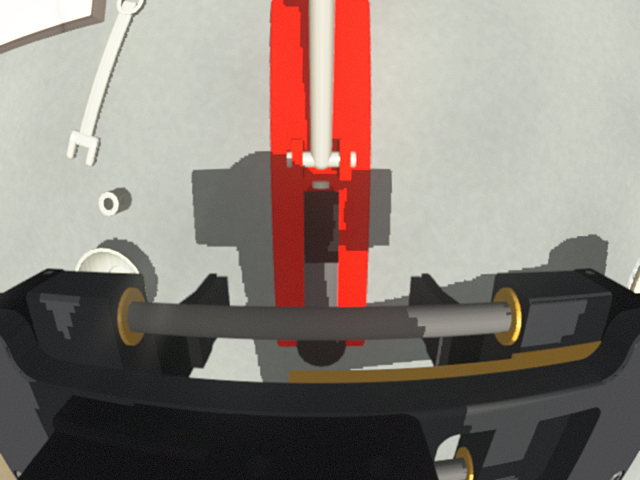

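The wrist view shows the jack axis nearly vertical at u≈321: base edges u≈272–370, fin top u≈304–338 from v≈190, saddle ≈(322,350).

```bash
cat > ax.py <<'E'
from h import *
def axis(im,m,rows):
    h,s,v=cv2.split(cv2.cvtColor(im,cv2.COLOR_RGB2HSV)); R=((h<8)|(h>172))&(s>180)
    P=[]
    for r in rows:
        c=np.flatnonzero(R[r,200:440])+200
        if len(c)>20: P.append((onz(m,c[0],r,.012,True),onz(m,c[-1]+1,r,.012,True)))
    P=np.array(P); mid=P.mean(1); k=np.polyfit(mid[:,1],mid[:,0],1)
    print("width",np.median(np.linalg.norm(P[:,0]-P[:,1],axis=1)),"dx/dy",k[0]); return k
E
python3 - <<'E'
from ax import *; import pickle
m,s=pickle.load(open("w1.pkl","rb")); im=np.load("w1.npy")
k=axis(im,m,[*range(15,135,3),*range(275,300,3)]); print("x at y=-.1",np.polyval(k,-.1))
v=cv2.cvtColor(im,cv2.COLOR_RGB2HSV)[:,:,2]; g=im.astype(int)
for r in(200,215,230,245): 
    c=np.flatnonzero((g[r,290:352].max(1)<75))+290; print(r,c[0],c[-1],onz(m,(c[0]+c[-1]+1)/2,r,.074,True))
for u in(310,322,334): print(u,[ (r,tuple(im[r,u])) for r in (186,188,190,192,194,258,260,262,264,266)][::1])
print("fin rear",onz(m,321,190,.074,True),"fin front",onz(m,321,262,.074,True))
b=np.flatnonzero(g[340:380,322].max(1)<60)+340; print(b, onz(m,322,b[-1]+1,.06,True))
E
```

```text
width 0.08743328079947053 dx/dy -0.006888001471174811
x at y=-.1 0.5149487973133808
200 305 337 [ 0.51530622 -0.12647223  0.074     ]
215 305 333 [ 0.5167201  -0.11529019  0.074     ]
230 305 333 [ 0.51667111 -0.10393983  0.074     ]
245 305 336 [ 0.51549371 -0.09237676  0.074     ]
310 [(186, (np.uint8(127), np.uint8(34), np.uint8(25))), (188, (np.uint8(116), np.uint8(34), np.uint8(25))), (190, (np.uint8(110), np.uint8(37), np.uint8(32))), (192, (np.uint8(64), np.uint8(39), np.uint8(40))), (194, (np.uint8(61), np.uint8(40), np.uint8(37))), (258, (np.uint8(51), np.uint8(37), np.uint8(36))), (260, (np.uint8(51), np.uint8(37), np.uint8(35))), (262, (np.uint8(48), np.uint8(36), np.uint8(34))), (264, (np.uint8(73), np.uint8(63), np.uint8(63))), (266, (np.uint8(77), np.uint8(65), np.uint8(66)))]
322 [(186, (np.uint8(146), np.uint8(140), np.uint8(126))), (188, (np.uint8(134), np.uint8(101), np.uint8(90))), (190, (np.uint8(104), np.uint8(41), np.uint8(34))), (192, (np.uint8(66), np.uint8(41), np.uint8(41))), (194, (np.uint8(66), np.uint8(47), np.uint8(41))), (258, (np.uint8(52), np.uint8(37
[... 283 characters left out ...]
8, (np.uint8(146), np.uint8(40), np.uint8(33))), (190, (np.uint8(125), np.uint8(39), np.uint8(32))), (192, (np.uint8(68), np.uint8(43), np.uint8(40))), (194, (np.uint8(62), np.uint8(40), np.uint8(34))), (258, (np.uint8(56), np.uint8(35), np.uint8(36))), (260, (np.uint8(55), np.uint8(40), np.uint8(35))), (262, (np.uint8(83), np.uint8(71), np.uint8(68))), (264, (np.uint8(138), np.uint8(134), np.uint8(126))), (266, (np.uint8(138), np.uint8(131), np.uint8(126)))]
fin rear [ 0.51570792 -0.13384594  0.074     ] fin front [ 0.51541928 -0.07895128  0.074     ]
[340 341 342 343 344 345 346 347 348 349 350 351 352 353 354 355 356 357
 358 359 360 361 362 363 364 365] [0.51371919 0.02488636 0.06      ]
```

Emit:
{"name": "jog_arm", "arguments": {
  "rows": [
    [[0.009, 0.003, 0.03, 0], [0, 0, 0.035, 0], [0, 0, 0.035, 0], [0, 0, 0.03, 0], [0, 0, 0.02, 0], [0, 0, 0.007, 0], [0, 0, 0, 0]]
  ]
}}

```text
time_s: 4.2
tcp_pos: [0.5175, -0.1054, 0.0961]
ee_rot: [[0.007, -1.0, 0.002], [-1.0, -0.007, -0.0], [0.0, -0.002, -1.0]]
wrist_force: [-0.6, 0.2, 0.6]
gripper_width: 1.001
gripper_force: 0.0
```

Emit:
{"name": "jog_arm", "arguments": {
  "rows": [
    [[0, 0, 0, 0], [0, 0, 0, 0], [0, 0, 0, 0], [0, 0, 0, 0], [0, 0, 0, 0], [0, 0, 0, 0], [0, 0, 0, 0], [0, 0, 0, 0]]
  ],
  "claw": 0
}}

```text
time_s: 5.2
tcp_pos: [0.5163, -0.1059, 0.0952]
ee_rot: [[0.006, -1.0, -0.001], [-1.0, -0.006, 0.0], [-0.0, 0.001, -1.0]]
wrist_force: [-2.2, -0.1, 0.7]
gripper_width: 0.274
gripper_force: 30.0
```

Emit:
{"name": "jog_arm", "arguments": {
  "rows": [
    [[0, 0, -0.004, 0], [0, 0, -0.004, 0], [0, 0, 0, 0], [-0.01, -0.002, 0, 0], [-0.014, -0.002, 0, 0], [-0.016, -0.002, 0, 0], [-0.016, -0.002, 0, 0], [-0.014, -0.002, 0, 0], [-0.01, -0.002, 0, 0], [-0.005, 0, 0, 0], [0, 0, 0, 0], [0, 0, 0, 0]]
  ]
}}

```text
time_s: 6.7
tcp_pos: [0.528, -0.0211, 0.1032]
ee_rot: [[0.006, -1.0, -0.0], [-1.0, -0.006, -0.0], [0.0, 0.0, -1.0]]
wrist_force: [0.5, -0.2, -8.6]
gripper_width: 0.273
gripper_force: 30.0
```

```bash
python3 - <<'E'
from h import *
import pickle
s=sense(); print(s["tcp_pos"],s["wrist_force"],s["moment"])
o=np.zeros((480,800,3),np.uint8)
a=capture("scene");b=capture("side");np.save("scene0.npy",a);np.save("side0.npy",b)
o[:,:500]=cv2.resize(a[190:310,250:375],(500,480),interpolation=cv2.INTER_CUBIC)
o[:,500:]=cv2.resize(b[190:318,300:380],(300,480),interpolation=cv2.INTER_CUBIC); save("carry",o)
from m import *
for n,box in(("scene",(358,206,390,232)),("side",(326,285,352,302))):
    for q in blobs(n,"red",box)[:2]: print(n,cen(q),cv2.contourArea(q))
E
```

```text
[ 0.52803833 -0.02114466  0.10317887] [ 0.51208104 -0.20880135 -8.63158112] [-0.12140988  0.05193983  0.00073195]
side (336.3872549019608, 294.4852941176471) 34.0
```

View pics/carry.png

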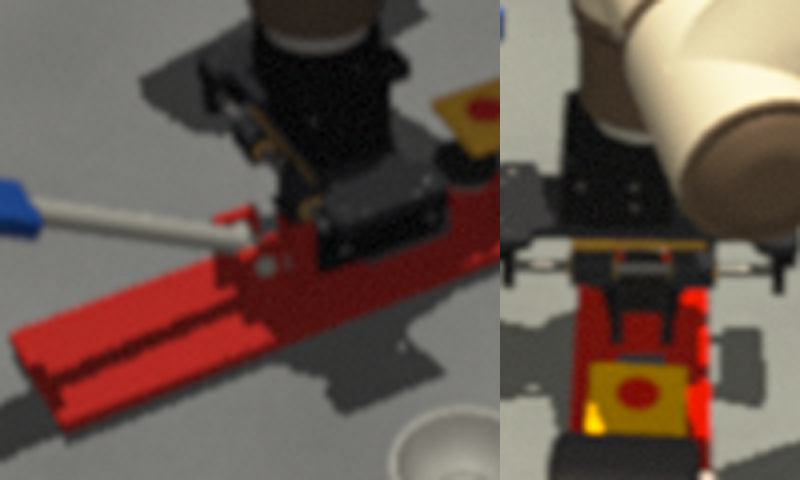

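Carried level; mark at side pixel (336.4,294.5), unchanged. Another 12 mm towards the pad, then lower.

Emit:
{"name": "jog_arm", "arguments": {
  "rows": [
    [[-0.006, -0.002, 0, 0], [-0.006, 0, 0, 0], [0, 0, 0, 0], [0, 0, 0.003, 0], [0, 0, 0.003, 0], [0, 0, 0.002, 0], [0, 0, 0, 0], [0, 0, 0, 0]]
  ]
}}

```text
time_s: 7.8
tcp_pos: [0.5302, -0.0089, 0.0952]
ee_rot: [[0.006, -1.0, 0.0], [-1.0, -0.006, -0.0], [0.0, -0.0, -1.0]]
wrist_force: [-0.4, -0.7, -7.8]
gripper_width: 0.275
gripper_force: 30.0
```

Emit:
{"name": "jog_arm", "arguments": {
  "rows": [
    [[0, 0, 0.001, 0], [0, 0, 0, 0], [0, 0, 0, 0]]
  ]
}}

```text
time_s: 8.18
tcp_pos: [0.5302, -0.0088, 0.0951]
ee_rot: [[0.006, -1.0, 0.0], [-1.0, -0.006, -0.0], [0.0, -0.0, -1.0]]
wrist_force: [-4.0, 0.3, 5.3]
gripper_width: 0.27
gripper_force: 30.0
```

Down on the bench. Release and rise.

Emit:
{"name": "jog_arm", "arguments": {
  "rows": [
    [[0, 0, 0, 0], [0, 0, 0, 0], [0, 0, 0, 0], [0, 0, 0, 0], [0, 0, 0, 0], [0, 0, 0, 0], [0, 0, -0.02, 0], [0, 0, -0.03, 0], [0, 0, -0.04, 0], [0, 0, -0.04, 0], [0, 0, -0.03, 0], [0, 0, 0, 0]]
  ],
  "claw": 1
}}

```text
time_s: 9.68
tcp_pos: [0.5313, -0.0086, 0.257]
ee_rot: [[0.006, -1.0, 0.006], [-1.0, -0.006, 0.001], [-0.001, -0.006, -1.0]]
wrist_force: [-1.2, -0.4, -0.8]
gripper_width: 1.0
gripper_force: 0.0
```

```bash
python3 - <<'E'
from ax import *
m=camera_model("wrist"); s=sense(); im=capture("wrist"); save("w2",im); np.save("w2.npy",im)
a=capture("scene");b=capture("side");np.save("scene0.npy",a);np.save("side0.npy",b); print(s["tcp_pos"])
k=axis(im,m,[*range(15,135,3)]); print("x at y=-.01,.1",np.polyval(k,[-.01,.1]))
o=np.zeros((600,800,3),np.uint8); o[:480,:480]=im[:,80:560]
o[:480,480:]=cv2.resize(b[170:320,290:390],(320,480),interpolation=cv2.INTER_CUBIC); save("w2c",o)
E
```

```text
[ 0.53127134 -0.00855769  0.25702761]
width 0.08808387565882506 dx/dy -0.005887376089981027
x at y=-.01,.1 [0.52914732 0.52849971]
```

View pics/w2c.png

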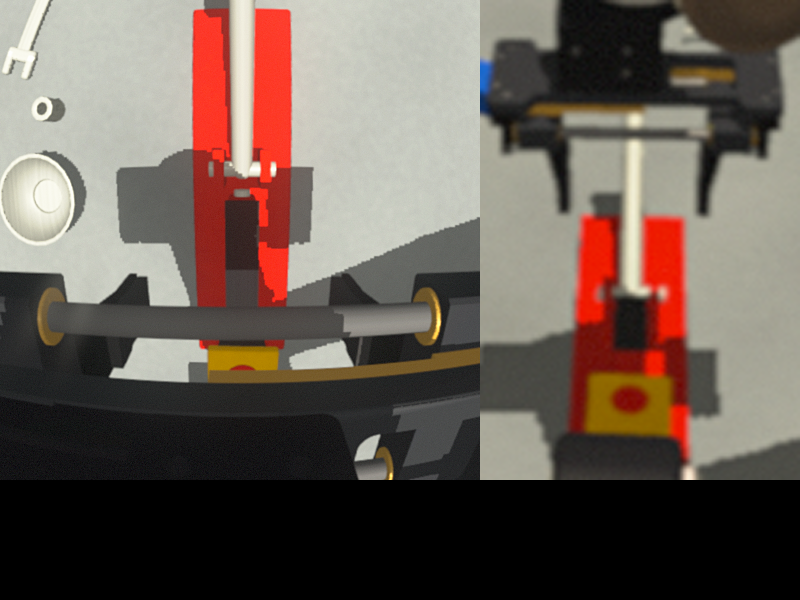

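In the wrist view the yellow tongue spans u≈288–358 with its end at v≈348. The jack's rear edge is at v≈10 and the fin's rear edge at v≈199.

```bash
python3 - <<'E'
from m import *
m=camera_model("wrist"); im=np.load("w2.npy"); g=im.astype(int)
h,s,v=cv2.split(cv2.cvtColor(im,cv2.COLOR_RGB2HSV)); Y=(h>18)&(h<32)&(s>170)
for r in(352,358,362): 
    c=np.flatnonzero(Y[r,250:400])+250; print(r,c[0],c[-1],onz(m,(c[0]+c[-1]+1)/2,r,.103,True))
for u in (300,320,345):
    c=np.flatnonzero(Y[320:370,u])+320; print("tongue end",u,c[0],onz(m,u,c[0],.103,True))
R=((h<8)|(h>172))&(s>180)
for u in(285,300,350):
    c=np.flatnonzero(R[:60,u]); print("rear",u,c[0],onz(m,u,c[0],.012,True)[:2])
for u in(312,322,330):
    c=np.flatnonzero(g[180:230,u].max(1)<85)+180; print("fin rear",u,c[0],onz(m,u,c[0],.074,True)[:2])
a=blobs("scene","red",(358,206,390,232));b=blobs("side","red",(326,285,352,302))
print([(q and 0) or cen(q) for q in []],[cen(q) for q in a],[cen(q) for q in b])
E
```

```text
352 288 358 [0.52453887 0.07334985 0.103     ]
358 288 357 [0.52486375 0.07885244 0.103     ]
362 288 357 [0.52482629 0.08258469 0.103     ]
tongue end 300 346 [0.54229774 0.06808941 0.103     ]
tongue end 320 346 [0.52723035 0.06796107 0.103     ]
tongue end 345 347 [0.50833644 0.06894431 0.103     ]
rear 285 10 [ 0.55976217 -0.20543487]
rear 300 10 [ 0.54617956 -0.20509502]
rear 350 10 [ 0.50104632 -0.20569321]
fin rear 312 200 [ 0.5335996  -0.03743953]
fin rear 322 200 [ 0.52621236 -0.03747029]
fin rear 330 200 [ 0.52029992 -0.03750553]
[] [] [(336.19607843137254, 294.55882352941177)]
```

Emit:
{"name": "jog_arm", "arguments": {
  "rows": [
    [[0, 0, -0.01, 0], [0.03, 0, 0, 0], [0.045, 0, 0, 0], [0.045, 0, 0, 0], [0.045, 0, 0, 0], [0.03, 0.002, 0, 0], [0.013, 0, 0, 0], [0, 0, 0.015, 0], [0, 0, 0.01, 0], [0, 0, 0, 0]]
  ],
  "claw": 0
}}

```text
time_s: 11.08
tcp_pos: [0.5291, -0.2155, 0.238]
ee_rot: [[0.007, -1.0, -0.003], [-1.0, -0.007, 0.001], [-0.001, 0.003, -1.0]]
wrist_force: [-0.9, 2.6, 1.6]
gripper_width: 0.018
gripper_force: 0.9
```

```bash
python3 - <<'E'
from h import *
a=capture("scene");b=capture("side"); print(sense()["tcp_pos"])
o=np.zeros((480,800,3),np.uint8)
o[:,:480]=cv2.resize(a[180:310,200:330],(480,480),interpolation=cv2.INTER_CUBIC)
o[:,480:]=cv2.resize(b[170:314,300:396],(320,480),interpolation=cv2.INTER_CUBIC); save("press0",o)
E
```

```text
[ 0.52944856 -0.21578129  0.23910838]
```

View pics/press0.png

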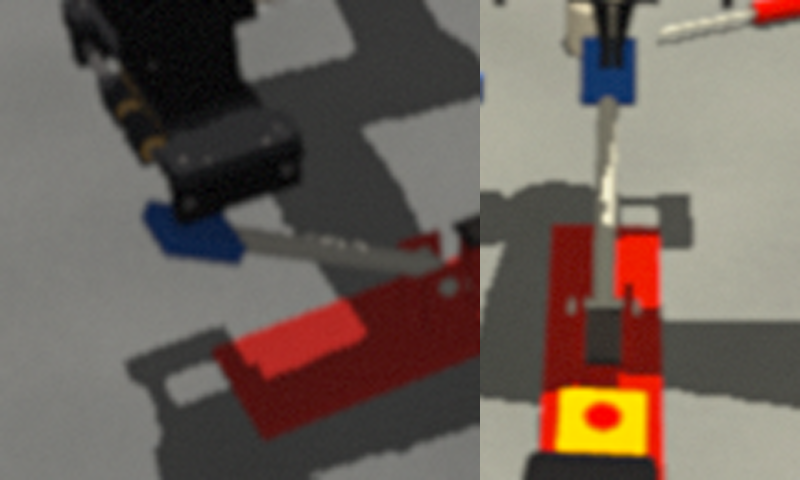

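The fingertips sit centred on the blue pad, just touching (scene crop ≈(190,215)). First stroke along the arc.

Emit:
{"name": "jog_arm", "arguments": {
  "rows": [
    [[0.009, 0, 0.014, 0], [0.0075, 0, 0.015, 0], [0.006, 0, 0.0155, 0], [0.005, 0, 0.016, 0], [0.0035, 0, 0.016, 0], [0.001, 0, 0.01, 0], [0, 0, 0, 0], [0, 0, 0, 0]]
  ]
}}

```text
time_s: 12.18
tcp_pos: [0.5296, -0.2493, 0.1531]
ee_rot: [[0.006, -1.0, 0.0], [-1.0, -0.006, -0.001], [0.001, -0.0, -1.0]]
wrist_force: [1.4, -2.9, 4.3]
gripper_width: 0.004
gripper_force: 2.1
```

Emit:
{"name": "jog_arm", "arguments": {
  "rows": [
    [[0.001, 0, 0.004, 0], [0, 0, 0.004, 0], [0, 0, 0.002, 0], [0, 0, 0, 0]]
  ]
}}

```text
time_s: 12.68
tcp_pos: [0.5296, -0.2502, 0.1445]
ee_rot: [[0.007, -1.0, 0.001], [-1.0, -0.007, -0.001], [0.001, -0.001, -1.0]]
wrist_force: [0.1, -1.8, 9.5]
gripper_width: 0.005
gripper_force: 4.8
```

Emit:
{"name": "jog_arm", "arguments": {
  "rows": [
    [[-0.002, 0, -0.015, 0], [-0.004, 0, -0.016, 0], [-0.005, 0, -0.016, 0], [-0.006, 0, -0.016, 0], [-0.008, 0, -0.016, 0], [-0.008, 0, -0.016, 0], [0, 0, -0.008, 0], [0, 0, 0, 0], [0, 0, 0, 0]]
  ]
}}

```text
time_s: 13.8
tcp_pos: [0.5291, -0.2169, 0.245]
ee_rot: [[0.005, -1.0, -0.001], [-1.0, -0.005, 0.0], [-0.0, 0.001, -1.0]]
wrist_force: [-0.9, 0.5, -1.0]
gripper_width: 0.006
gripper_force: 0.0
```

Emit:
{"name": "jog_arm", "arguments": {
  "rows": [
    [[0, 0, 0.008, 0], [0.009, 0, 0.014, 0], [0.0075, 0, 0.015, 0], [0.006, 0, 0.0155, 0], [0.005, 0, 0.016, 0], [0.0035, 0, 0.016, 0], [0.002, 0, 0.014, 0], [0, 0, 0.004, 0], [0, 0, 0, 0], [0, 0, 0, 0]]
  ]
}}

```text
time_s: 15.05
tcp_pos: [0.5298, -0.2503, 0.1444]
ee_rot: [[0.007, -1.0, 0.001], [-1.0, -0.007, -0.001], [0.001, -0.001, -1.0]]
wrist_force: [-1.4, 3.6, 13.1]
gripper_width: 0.009
gripper_force: 6.3
```

```bash
python3 - <<'E'
from m import *
for n in("scene","side"): S[n]=capture(n); np.save(n+"0.npy",S[n])
for n,box in(("scene",(355,195,392,232)),("side",(326,280,352,304))):
    for q in blobs(n,"red",box)[:2]: print(n,cen(q),cv2.contourArea(q))
s=sense();print(s["tcp_pos"],s["wrist_force"])
E
```

```text
scene (371.01960784313724, 214.47058823529412) 17.0
side (340.8426966292135, 281.0112359550562) 44.5
side (336.2995169082125, 291.90338164251204) 34.5
[ 0.52983526 -0.25026948  0.14442518] [-2.48582702  2.86616846 12.67992385]
```

The mark has risen about 7 mm after two strokes, so one more stroke is needed.

Emit:
{"name": "jog_arm", "arguments": {
  "rows": [
    [[-0.002, 0, -0.015, 0], [-0.004, 0, -0.016, 0], [-0.005, 0, -0.016, 0], [-0.006, 0, -0.016, 0], [-0.008, 0, -0.016, 0], [-0.008, 0, -0.016, 0], [0, 0, -0.008, 0], [0, 0, 0, 0], [0, 0, 0, 0]]
  ]
}}

```text
time_s: 16.27
tcp_pos: [0.5289, -0.2169, 0.2454]
ee_rot: [[0.006, -1.0, -0.002], [-1.0, -0.006, 0.0], [-0.0, 0.002, -1.0]]
wrist_force: [-0.4, 0.1, -0.5]
gripper_width: 0.005
gripper_force: 0.0
```

Emit:
{"name": "jog_arm", "arguments": {
  "rows": [
    [[0, 0, 0.008, 0], [0.009, 0, 0.014, 0], [0.0075, 0, 0.015, 0], [0.006, 0, 0.0155, 0], [0.005, 0, 0.016, 0], [0.0035, 0, 0.016, 0], [0.002, 0, 0.014, 0], [0, 0, 0.005, 0], [0, 0, 0, 0], [0, 0, 0, 0], [0, 0, 0, 0]]
  ]
}}

```text
time_s: 17.65
tcp_pos: [0.5298, -0.2505, 0.1442]
ee_rot: [[0.007, -1.0, 0.001], [-1.0, -0.007, -0.001], [0.001, -0.001, -1.0]]
wrist_force: [-3.4, 3.5, 13.5]
gripper_width: 0.002
gripper_force: 7.1
```

```bash
python3 - <<'E'
from m import *
for n in("scene","side"): S[n]=capture(n); np.save(n+"0.npy",S[n])
for n,box in(("scene",(355,195,392,232)),("side",(326,280,352,304))):
    for q in blobs(n,"red",box)[:2]: print(n,cen(q),cv2.contourArea(q))
s=sense();print(s["tcp_pos"],s["wrist_force"],s["time_s"])
o=np.zeros((480,800,3),np.uint8)
o[:,:480]=cv2.resize(S["scene"][180:310,260:390],(480,480),interpolation=cv2.INTER_CUBIC)
o[:,480:]=cv2.resize(S["side"][170:314,300:396],(320,480),interpolation=cv2.INTER_CUBIC); save("end",o)
E
```

```text
scene (371.26666666666665, 211.56190476190474) 17.5
side (336.2990196078431, 289.37254901960785) 34.0
[ 0.52977245 -0.25048999  0.14425094] [-2.53951486  3.21672005 14.81815853] 17.75
```

View pics/end.png

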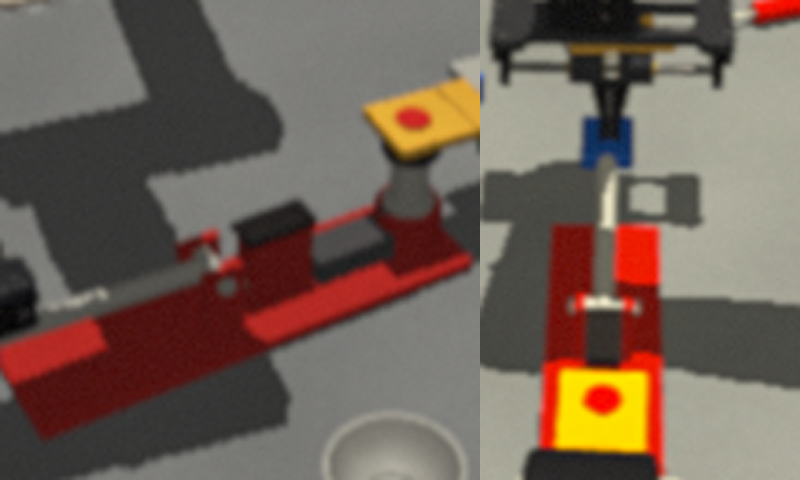

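The lift mark is now ≈16 mm above its start (side pixel v 294.5→289.4), carried by the saddle. The handle is fully down under ≈14 N.

```bash
python3 -c "from station import *; print(finish_job())"
```

```text
the job is handed in; nothing more can be done
None
```

The job is handed in: the jack stands under the lift pad, three strokes raised the pad about 16 mm by camera, and the arm is holding the handle fully down with about 14 N; the verdict was not returned.

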